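# Change the paper roll in the counter dispenser

### The arm

A 6-joint arm with a two-finger parallel gripper is mounted at the origin on a cart in front of the work surface, level with it; the furniture and walls round the work are solid. World frame = base frame: x ahead of the robot, y to its left, z up, the work surface at z = 0. Lengths are in m, angles in rad, forces in N, time in s.
With the tool pointing down it reaches from about 0.35 to 0.975 m from the base axis. Payload 4.9 kg.
Tool frame: the origin (TCP) lies on the front face of the gripper's body, between the roots of the fingers; the fingertips stand ctrl.tip_extent ahead of it and the grasp point (between the pads) lies 54 mm ahead of it (ctrl.tip_extent is the distance from the TCP to the fingertips, in m); z points along the fingers, y is the line along which they close (so a half turn about z gives the same grasp; the last joint's range is limited). The gripper opens to 85 mm and grips with 20 to 120 N. Pads are 22 mm wide; open, the fingers measure 114 mm over their backs; the gripper's body (76 mm by 85 mm) begins 54 mm behind the grasp point. The pads swing forward as they close: fully open they stand 13 mm farther back than shut.
Start: joints at [-1.396, 0.053, 1.613, -0, 1.476, -0.119], TCP at [0.181, -0.598, 0.304] pointing down, gripper open.
Joint ranges: [-3.01, 3.01], [-1.01, 2.22], [0.06, 2.58], [-1.02, 4.17], [0.09, 2.62], [-3.14, 3.14]. Speed limits (rad/s): [2.57, 2.57, 3.14, 3.14, 3.14, 3.14].

### API

Orientations are given as a rotation vector (axis times angle).
In Python, from station import ctrl gives the robot as it stands.
- The arm moves only by the tool apply_moves, never from a script. Its argument "rows" is one flat list of numbers, 6 for each row, row after row: the shift along the tool's x, y, z normalised to -1 to 1, where 1 is 0.6 m, then the turn, a rotation vector about the tool's x, y, z normalised to -1 to 1, where 1 is 90 degrees. A call has 1 to 20 rows; each row is the pose to reach, as a shift and turn from the pose commanded when the call began, along the tool's axes at that moment; what a row does not reach only later rows make up. A row lasts 1/10 s, in which the tool goes at most 50 mm and 8.59 degrees, less where a joint would pass 70% of its speed; a pose out of reach is approached as far as the arm can. A call with a number of a shift or a turn outside -1 to 1 is refused whole. A call with a gripper value outside its range is refused whole. "grip" is the opening, from 0 (shut) to 1 (fully open), set as the call begins (left out, the last holds). The fingers move at their own pace and stop on an object; "grip_force" is the grip in N (left out, the last holds). Time passes only in rows, so rows that repeat a pose let the fingers close. It gives the time, the measured TCP pose, the force, the opening and the grip force at its end, in the units of the state.
- ctrl.get_obs(): the state, without advancing time (a new reading comes with each control period).
- ctrl.get_image(name): name is "side" or "top" or "wrist"; returns (picture, depth): 420x560x3 uint8, blue, green, red; 420x560 float32, m along the optical axis (not along the pixel's ray), 0 where there is no reading.
- ctrl.camera_model(name): a dict with "mtx" (3x3 intrinsics, pixels), "R" (3x3) and "t" (3): a world point X has camera coordinates R X + t; the wrist camera has in their place "tool_from_camera" (4x4, takes a point from camera to tool coordinates, whose origin is the TCP and whose axes are the flange's). Camera axes: x right, y down, z forward; pixel columns grow to the right and rows downward; lengths in m; the calibration is good to about 2 mm. A picture is of the moment at which its call begins: read the wrist's pose just before it. camera_model takes no time and is no camera call.
- ctrl.finish_job(): hands the job in; it is judged then, once.
The state is a dict: "t": time; "q": joint angles; "dq": joint speeds; "effort": joint torques, N m; "tool_pos": TCP position; "tool_rot": TCP orientation; "contact_force": force on the tool from outside, world axes, zero at the start; "wrist_torque": the same for the moment, N m; "opening": finger opening in m; "grip_force": force on a finger pad.
Only numpy, scipy, OpenCV 4.12 (cv2) and the standard library are available. Lean on these libraries where they do the work, as an engineer would, in place of code of your own. Each camera call takes 0.05 s, during which the arm holds its last target. There are 200 camera calls.

### The job

Change the paper roll in the steel wrapping-paper dispenser on the counter. Lift the empty cardboard core out of the front cradles and lay it on the free worktop clear of the dispenser; then gently roll the full roll forward along the side rails until the axle pins at both ends have dropped into the front cradles and it lies settled there. Only then tip the tear bar, which leans open at the front, back over so that it rests on the paper, and leave the food and jars round about where they are.

Things in the scene. Friction and masses are not known exactly. Their poses are not given: they have to be found in the camera images.
- stand: Fixed steel counter dispenser for wrapping paper, 84 high, 245 wide (y), from x -150 to +122 (open bar: to -196). Origin: middle of its underside, on the worktop. -x is its front (tear bar, paper comes off), +x its rear, z up. Two side plates 6 thick, inner faces at y = +-95, carry the rolls by their pins; between them it is open but for two 12 thick tie rods at z = 22, x = -125 and +104.
- cradle (a point): Where the middle of a roll's axis lies when both pins are down in the front cradles: x -60, y 0, z 62 in the stand's frame, same axes. Each side plate has there an open-topped slot 15 wide, its floor at z = 56; behind it the rail's crest at z = 68.5, before it (x -67.5 to -85.5) a horn 84 high as a stop.
- rail_rear (a point): Middle between the rear ends of the two side rails (upper plate edges): x +76, y 0, z 63 in the stand's frame. The rails rise gently (2.6 deg) from here to the crest at x -52.5, z 68.5; behind here are rear stops 84 high, to x +93. The pins drag: a roll let go on the rails stays there and does not roll on by itself.
- full_roll: Loose full roll of white paper, 90 diameter x 180 long, 0.5 to 0.8 kg; an axle pin (12 diameter, to 112 from the middle) at each end lies on the rails. Origin: its centre; y along its axis. Starts parked at the rear stops: x +70, z 69 in the stand's frame. Too thick to grasp: push it from behind, square (2 mm end play; askew, only one pin drops in).
- empty_core: Loose empty cardboard core, tube 34 diameter x 180 long, about 0.1 kg, with a square grey plug 38 x 38 x 3 and a 12 diameter pin at each end (224 over the pins). Origin: its centre; y along its axis. Starts with its pins in the front cradles, plug sides level. Laid on the worktop it stands on the plugs (axis 19 high) and does not roll.
- tear_bar (a joint): Hinge of the tear bar, rad. 0: bar rests on a full roll in the cradles; grows as the bar tips forward off the roll: upright at 0.68, open against its stop at 1.38 (starts there). Lower limit -0.2. Hinge axis along the stand's y at x -135, z 40. 0.16 kg, lightly damped: past upright it falls to that side by its own weight.
- bar_mid (a point): Middle of the tear bar, an aluminium rod 10 diameter, 235 long along the stand's y, on side arms 86 from the hinge; a thin toothed blade on its front. In the stand's frame: open x -191, z 106; upright x -135, z 126; closed on the roll x -81, z 107.
- tomato_1: Bystander: tomato, 59 x 59 x 68, left of the work; origin under its centre. To be left alone.
- onion_1: Bystander: red onion, 64 x 67 x 71, left of the work; origin under its centre. To be left alone.
- mill_2: Bystander: small glass shaker with grey cap, 44 x 44 x 90, behind left of the work; origin under its centre. To be left alone.
- cheese_1: Bystander: block of cheese, 74 x 87 x 43, left of the work; origin under its centre. To be left alone.
Things that resemble listed ones, but are neither listed nor needed, are in the scene too. Of the things that look like the full_roll, the largest one is meant.

How it is judged:
By the outcome, as a careful person would: the job done as asked, in the order asked, and still so for the second after the job is handed in, with the robot touching nothing.
It also fails if it takes over 67 s, if anything falls off the work surface, if the arm or the gripper's body presses on something with over 40 N, if the wrist force passes 120 N, or if a joint passes its speed limit or range.

## Working session

There is one attempt and no reset: what is moved stays moved. The work goes in short steps, Python scripts to look and compute and a tool call to move; the robot and the scene stay as the last step left them, time stands still between calls to the robot, and variables do not carry over. Pictures are saved under pics/ and viewed, at most 10 in all, crops included, and the job is handed in when it is done.

Besides the shell and the picture viewer there is one more tool, called after "Request:" as name(argument=value, ...) on one line, values as JSON. apply_moves: Moves the arm, as the interface text tells. Its arguments: {"type":"object","properties":{"rows":{"type":"array","items":{"type":"number"}},"grip":{"type":"number"},"grip_force":{"type":"number"}},"required":["rows"]}

```bash
ls; mkdir -p pics; python3 - <<'E'
from station import ctrl
import cv2,numpy as np
o=ctrl.get_obs();print(o['t'],o['tool_pos'],o['tool_rot'],o['opening'],ctrl.tip_extent)
for n in['top','side']:
    im,d=ctrl.get_image(n);cv2.imwrite(f'pics/{n}0.png',im);np.save(f'{n}0.npy',d)
    m=ctrl.camera_model(n);print(n,m['mtx'],m['R'],m['t'])
E
```

```text
pics
0.0 [ 0.18090943 -0.59776159  0.30264431] [-3.10575273e+00 -4.59499877e-01  1.06879989e-04] 0.08552117869466735 0.0726
top [[459.7679881    0.         277.76668406]
 [  0.         459.7679881  205.19870048]
 [  0.           0.           1.        ]] [[-0.02080724 -0.99978064  0.00239446]
 [-0.98651337  0.02014209 -0.16243665]
 [ 0.16235279 -0.00574202 -0.98671607]] [0.00518112 0.51472085 1.60577364]
side [[422.60803456   0.         270.36463498]
 [  0.         422.60803456 203.59231764]
 [  0.           0.           1.        ]] [[-0.9493629  -0.31343517  0.02164436]
 [-0.12001575  0.29812329 -0.94695233]
 [ 0.29035548 -0.90159908 -0.32064435]] [0.46714901 0.15860904 0.99362155]
```

View pics/top0.png

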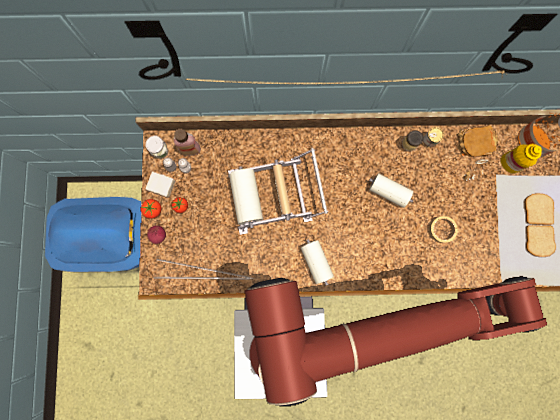

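View pics/side0.png

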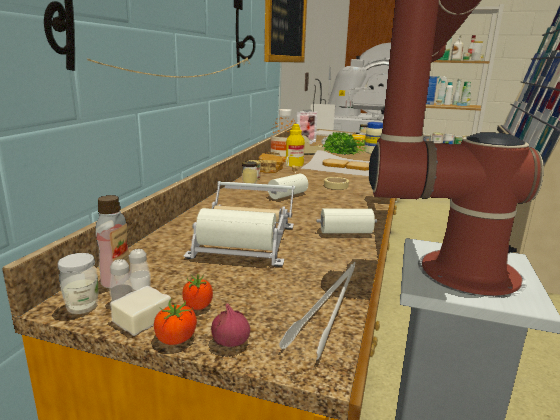

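Top view: the stand's front (open bar) points to image right, about (320,183). The full roll is at (245,195) in the stand, and the core is at (282,190). Two loose rolls, at (390,190) and (317,262), are shorter and thinner distractors, so the one on the rails is meant. I'll confirm it in an enlarged crop.

```bash
cat > h.py <<'E'
from station import ctrl
import cv2,numpy as np
from scipy.spatial.transform import Rotation as Ro
def cast(name,uv,z):
    m=ctrl.camera_model(name);uv=np.atleast_2d(uv).astype(float)
    r=np.c_[uv,np.ones(len(uv))]@np.linalg.inv(m['mtx']).T@m['R'];c=-m['R'].T@m['t']
    return c+r*((z-c[2])/r[:,2])[:,None]
def cloud(name,d):
    m=ctrl.camera_model(name);v,u=np.mgrid[:420,:560]
    p=np.stack([u,v,np.ones_like(u)],-1)@np.linalg.inv(m['mtx']).T*d[...,None]
    return (p-m['t'])@m['R']
E
python3 - <<'E'
from h import *
im=cv2.imread('pics/top0.png');P=cloud('top',np.load('top0.npy'))
cv2.imwrite('pics/c0.png',cv2.resize(im[135:245,215:340],None,fx=5,fy=5,interpolation=2))
hsv=cv2.cvtColor(im,cv2.COLOR_BGR2HSV)
def rect(m):
    cs,_=cv2.findContours(m.astype(np.uint8),0,1)
    return [cv2.minAreaRect(c) for c in cs if cv2.contourArea(c)>150]
box=np.zeros(im.shape[:2],bool);box[120:300,215:440]=1
h,s,v=[hsv[...,i].astype(int) for i in range(3)]
print('white',[(np.round(r[0]),np.round(r[1]),r[2]) for r in rect(box&(s<60)&(v>185)&(P[...,2]>.02))])
print('tan',[(r[0],r[1],r[2]) for r in rect(box&(s>60)&(h<30)&(v>130)&(P[...,2]>.05))])
for n,l,a in[('roll',.095,.125)]:
    m=box&(P[...,2]>l)&(P[...,2]<a)
    q=P[m];print(n,m.sum())
# roll top: points over .098, within left
m=box&(P[...,2]>.1);m[:,275:]=0;q=P[m];c=q.mean(0);e=np.linalg.svd(q-c,full_matrices=0);print(c,e[2][0],e[1],q[:,2].max(), np.ptp((q-c)@e[2][0]))
E
```

```text
white [(array([317., 262.]), array([41., 18.]), 66.80140686035156), (array([392., 190.]), array([41., 17.]), 27.255327224731445), (array([255., 193.]), array([53., 43.]), 81.38435363769531)]
tan [((274.0, 291.0), (16.0, 42.0), 90.0), ((281.0332336425781, 189.10682678222656), (50.41078567504883, 9.596753120422363), 78.43986511230469)]
roll 1345
[0.43015626 0.08166781 0.35218602] [-0.36736962 -0.09278759  0.92543505] [15.06468873  3.31038143  0.76735313] 1.6680397754742127 1.6782732274788308
```

View pics/c0.png

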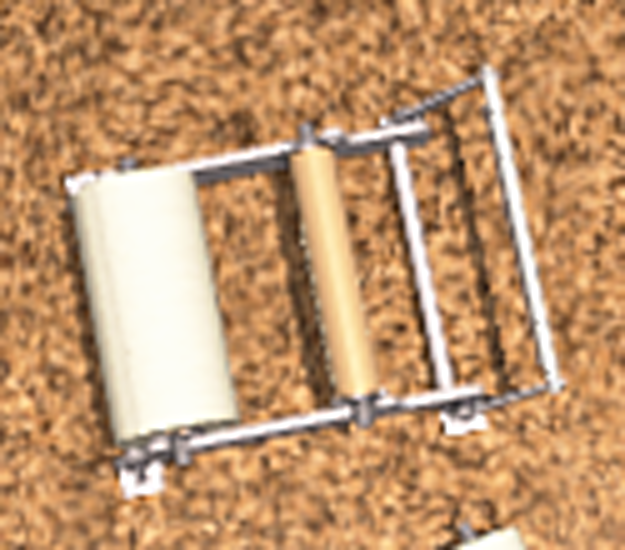

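The crop confirms it: the largest roll lies on the rails at the rear (crop 160,300), the core is in the cradles (335,270), and the open bar runs from (490,72) to (556,385).

```bash
python3 - <<'E'
from h import *
f=lambda x,y:[215+x/5-.4,135+y/5-.4]
im=cv2.imread('pics/top0.png');P=cloud('top',np.load('top0.npy'))
B=cast('top',[f(490,72),f(556,385)],.106);print('bar',B,np.linalg.norm(B[1]-B[0]),B.mean(0))
C=cast('top',[f(313,150),f(357,395)],.074);print('core',C,np.linalg.norm(C[1]-C[0]),C.mean(0), cast('top',[281.03,189.1],.074))
R=cast('top',[f(80,195),f(122,443)],.07);print('roll left edge',R)
R=cast('top',[f(193,172),f(238,418)],.085);print('roll right edge',R)
for a in(B,C): d=a[0]-a[1];print('dir deg',np.degrees(np.arctan2(d[1],d[0])))
for nm,uv in[('rollpin far',f(128,163)),('rollpin near',f(180,447))]:print(nm,cast('top',uv,.07))
for nm,uv in[('corepin far',f(306,133)),('near',f(366,410))]:print(nm,cast('top',uv,.066))
# depth: roll crest
u=slice(232,262);v=slice(172,222);q=P[v,u].reshape(-1,3);q=q[(q[:,2]>.1)&(q[:,2]<.13)]
print(len(q),q.mean(0),q[:,2].max())
for n,(x,y) in dict(t1=(150,208),t2=(179,204),loose1=(317,262)).items():print(n,P[y,x])
E
```

```text
bar [[ 0.70183041 -0.13162083  0.106     ]
 [ 0.47854413 -0.16961089  0.106     ]] 0.2264950455218003 [ 0.59018727 -0.15061586  0.106     ]
core [[ 0.65618045 -0.00627583  0.074     ]
 [ 0.47905477 -0.03346096  0.074     ]] 0.1791997233742757 [ 0.56761761 -0.0198684   0.074     ] [[ 0.5668792  -0.01797391  0.074     ]]
roll left edge [[0.62759715 0.16033117 0.07      ]
 [0.44906768 0.13168906 0.07      ]]
roll right edge [[0.63907943 0.07894376 0.085     ]
 [0.46300785 0.0498252  0.085     ]]
dir deg 9.655875226913336
dir deg 8.725629086627931
rollpin far [[0.65032957 0.12597349 0.07      ]]
rollpin near [[0.44541707 0.09114327 0.07      ]]
corepin far [[ 0.67087709 -0.00156412  0.066     ]]
near [[ 0.46943034 -0.0397262   0.066     ]]
900 [0.5379088  0.10837382 0.10911148] 0.12183801363444367
t1 [0.51215283 0.44892504 0.0526954 ]
t2 [0.52541916 0.34728172 0.04718863]
loose1 [ 0.30886982 -0.13713728  0.06362984]
```

```bash
cat >> h.py <<'E'
def fr(psi,tilt=0,face='core'):
    pass
def Rdown(y):  # tool down, tool y along given horizontal dir
    y=np.r_[y,0]/np.linalg.norm(y);z=np.array([0,0,-1.]);return np.c_[np.cross(y,z),y,z]
def mv(*targets):  # rows rel. to current pose; each (pos,R)
    o=ctrl.get_obs();R0=Ro.from_rotvec(o['tool_rot']).as_matrix()
    print('t',o['t'],'pos',o['tool_pos'].round(4),'F',np.round(o['contact_force'],1),'q',np.round(o['q'],2))
    for p,R in targets:
        s=R0.T@(np.array(p)-o['tool_pos'])/.6;w=Ro.from_matrix(R0.T@R).as_rotvec()/(np.pi/2)
        print(np.r_[s,w].round(4).tolist())
a=np.radians(9.2)
SX=np.array([-np.sin(a),np.cos(a)]);SY=np.array([-np.cos(a),-np.sin(a)])
E
python3 - <<'E'
from h import *
mv(([.567,-.019,.27],Rdown(-SX)))
print(cast('top',[[371,183],[405,207],[412,197],[380,173]],.03))
print(ctrl.camera_model('wrist'))
E
```

```text
t 0.1 pos [ 0.1809 -0.5978  0.3028] F [ 0.3  0.8 -0.5] q [-1.4   0.05  1.61  0.    1.48 -0.12]
[0.8952, -0.7369, 0.0562, -0.0012, -0.0001, 0.0848]
[[ 0.59168102 -0.34663909  0.03      ]
 [ 0.50073714 -0.46468371  0.03      ]
 [ 0.53688039 -0.49247734  0.03      ]
 [ 0.62831708 -0.38154928  0.03      ]]
{'mtx': array([[302.56358539,   0.        , 280.39800428],
       [  0.        , 302.56358539, 213.22276599],
       [  0.        ,   0.        ,   1.        ]]), 'tool_from_camera': array([[ 1.36689799e-03, -9.50369864e-01, -3.11119354e-01,
         7.98252739e-02],
       [ 9.99999058e-01,  1.25940672e-03,  5.46396450e-04,
        -1.12046606e-03],
       [-1.27452915e-04, -3.11119808e-01,  9.50370690e-01,
        -6.92784934e-02],
       [ 0.00000000e+00,  0.00000000e+00,  0.00000000e+00,
         1.00000000e+00]])}
```

Request:
apply_moves(rows=[0.895,-0.737,0.056,0,0,0.085,0.895,-0.737,0.056,0,0,0.085,0.895,-0.737,0.056,0,0,0.085,0.895,-0.737,0.056,0,0,0.085,0.895,-0.737,0.056,0,0,0.085,0.895,-0.737,0.056,0,0,0.085,0.895,-0.737,0.056,0,0,0.085,0.895,-0.737,0.056,0,0,0.085,0.895,-0.737,0.056,0,0,0.085,0.895,-0.737,0.056,0,0,0.085,0.895,-0.737,0.056,0,0,0.085,0.895,-0.737,0.056,0,0,0.085,0.895,-0.737,0.056,0,0,0.085,0.895,-0.737,0.056,0,0,0.085,0.895,-0.737,0.056,0,0,0.085,0.895,-0.737,0.056,0,0,0.085,0.895,-0.737,0.056,0,0,0.085,0.895,-0.737,0.056,0,0,0.085], grip=1)

```text
t: 1.9
tool_pos: [0.5664, -0.0205, 0.2703]
tool_rot: [3.132, 0.249, -0.0]
contact_force: [-0.6, -0.5, 0.2]
opening: 0.0854
grip_force: 0.0
```

```bash
cat >> h.py <<'E'
def wcast(uv,z,o):
    m=ctrl.camera_model('wrist');T=m['tool_from_camera'];R=Ro.from_rotvec(o['tool_rot']).as_matrix()
    uv=np.atleast_2d(uv).astype(float)
    r=np.c_[uv,np.ones(len(uv))]@np.linalg.inv(m['mtx']).T@T[:3,:3].T@R.T
    c=R@T[:3,3]+o['tool_pos'];return c+r*((z-c[2])/r[:,2])[:,None]
E
python3 - <<'E'
from h import *
import pickle
o=ctrl.get_obs();im,d=ctrl.get_image('wrist');cv2.imwrite('pics/w1.png',im);pickle.dump((o,d),open('w1.pkl','wb'))
E
```

```text
(no output)
```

View pics/w1.png

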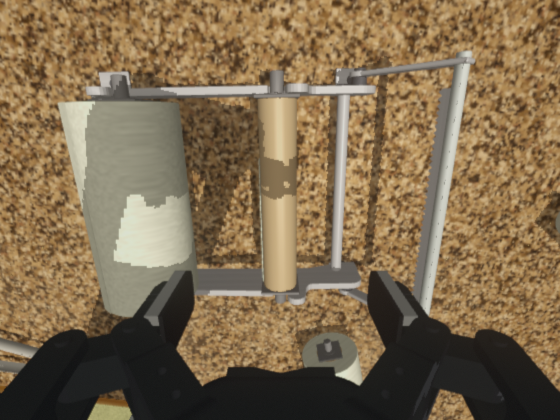

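Wrist view: the core's pins are at (277,80) and (280,297), the roll's far pin at (118,82), and the bar's far end at (466,60). The core runs straight between the fingers.

```bash
python3 - <<'E'
from h import *
import pickle
o,d=pickle.load(open('w1.pkl','rb'))
C=wcast([[277,80],[280,297]],.066,o);v=C[0]-C[1];print(C,np.linalg.norm(v),np.degrees(np.arctan2(v[1],v[0])),C.mean(0))
C2=wcast([[278,98],[280,288]],.076,o);v=C2[0]-C2[1];print(C2,np.linalg.norm(v),np.degrees(np.arctan2(v[1],v[0])),C2.mean(0))
# plate top edges: far plate from (95,90) to (370,89); z~.066
P=wcast([[118,82]],.07,o);print('rollpin',P,(P-C[0])[:,:2]@SX)
B=wcast([[466,60],[427,300]],.11,o);print('bar',B)
E=wcast([[88,91],[374,89]],.062,o);w=E[0]-E[1];print('plate dir',np.degrees(np.arctan2(w[1],w[0]))-90,np.linalg.norm(w))
c=C.mean(0)*.5+C2.mean(0)*.5
mv(([c[0],c[1],.117],Rdown(-SX)))
E
```

```text
[[ 6.71134829e-01  1.65019752e-04  6.60000000e-02]
 [ 4.65393734e-01 -3.54432174e-02  6.60000000e-02]] 0.20879977139220463 9.81908474690031 [ 0.56826428 -0.0176391   0.066     ]
[[ 0.65698207 -0.00299703  0.076     ]
 [ 0.48221287 -0.0327496   0.076     ]] 0.17728363280585113 9.661366788174044 [ 0.56959747 -0.01787331  0.076     ]
rollpin [[0.6484882  0.12866336 0.07      ]] [0.13046614]
bar [[ 0.69996788 -0.12678375  0.11      ]
 [ 0.51185658 -0.15921511  0.11      ]]
plate dir 9.530695561799746 0.243644443495378
t 1.95 pos [ 0.5665 -0.0206  0.2704] F [ 0.  -0.1  0. ] q [-0.17 -0.06  1.78 -0.    1.42  1.24]
[0.0047, -0.004, 0.2556, 0.0001, -0.0, -0.0014]
```

Request:
apply_moves(rows=[0.005,-0.004,0.08,0,0,-0.005,0.005,-0.004,0.16,0,0,-0.005,0.005,-0.004,0.22,0,0,-0.005,0.005,-0.004,0.256,0,0,-0.005,0.005,-0.004,0.256,0,0,-0.005,0.005,-0.004,0.256,0,0,-0.005])

```text
t: 2.55
tool_pos: [0.5696, -0.0173, 0.1173]
tool_rot: [3.131, 0.262, 0.0]
contact_force: [1.1, -0.2, -0.1]
opening: 0.0853
grip_force: 0.0
```

Request:
apply_moves(rows=[0,0,0,0,0,0,0,0,0,0,0,0,0,0,0,0,0,0,0,0,0,0,0,0,0,0,0,0,0,0,0,0,0,0,0,0,0,0,0,0,0,0,0,0,0,0,0,0], grip=0.3, grip_force=25)

```text
t: 3.35
tool_pos: [0.5702, -0.0166, 0.1179]
tool_rot: [3.13, 0.264, 0.002]
contact_force: [-2.1, 0.1, 5.9]
opening: 0.0331
grip_force: 25.6
```

Request:
apply_moves(rows=[0,0,-0.02,0,0,0,0,0,-0.05,0,0,0,0,0,-0.09,0,0,0,0,0,-0.14,0,0,0,0,0,-0.19,0,0,0,0,0,-0.23,0,0,0,0,0,-0.25,0,0,0,-0.01,0.05,-0.25,0,0,0,-0.01,0.11,-0.25,0,0,0,-0.02,0.18,-0.25,0,0,0,-0.03,0.25,-0.25,0,0,0,-0.036,0.32,-0.25,0,0,0,-0.036,0.38,-0.25,0,0,0,-0.036,0.41,-0.25,0,0,0,-0.036,0.41,-0.25,0,0,0,-0.036,0.41,-0.25,0,0,0])

```text
t: 4.95
tool_pos: [0.5891, -0.262, 0.2659]
tool_rot: [-3.129, -0.264, 0.002]
contact_force: [-0.3, 0.3, -0.7]
opening: 0.0332
grip_force: 25.4
```

```bash
python3 - <<'E'
from h import *
im,d=ctrl.get_image('side');t,_=ctrl.get_image('top')
cv2.imwrite('pics/m2.png',np.vstack([cv2.resize(im[120:280,150:420],(540,320)),cv2.resize(t[130:260,220:440],(440,260))[:, :].copy() if 0 else cv2.copyMakeBorder(cv2.resize(t[130:260,220:440],(440,260)),0,0,0,100,0)]))
mv()
E
```

```text
t 5.05 pos [ 0.5893 -0.2612  0.2663] F [-0.1  0.5 -1.1] q [-0.53  0.12  1.6   0.    1.42  0.87]
```

View pics/m2.png

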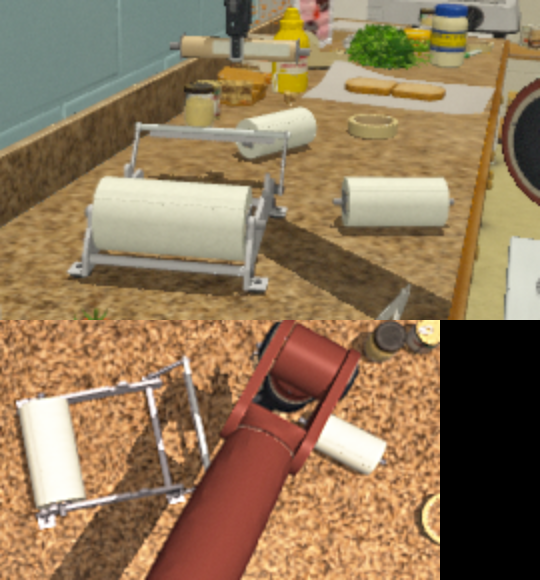

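The core is held level above the worktop (upper half, 235,47), and the stand is empty at the front. Lowering it now.

Request:
apply_moves(rows=[0,0,0.05,0,0,0,0,0,0.12,0,0,0,0,0,0.19,0,0,0,0,0,0.25,0,0,0,0,0,0.285,0,0,0,0,0,0.3,0,0,0,0,0,0.307,0,0,0,0,0,0.312,0,0,0,0,0,0.316,0,0,0,0,0,0.317,0,0,0,0,0,0.317,0,0,0])

```text
t: 6.15
tool_pos: [0.5898, -0.263, 0.0774]
tool_rot: [3.13, 0.264, 0.002]
contact_force: [0.3, 0.4, -1.8]
opening: 0.0332
grip_force: 25.4
```

Request:
apply_moves(rows=[0,0,0.002,0,0,0,0,0,0.004,0,0,0,0,0,0.004,0,0,0])

```text
t: 6.45
tool_pos: [0.5897, -0.263, 0.0753]
tool_rot: [3.13, 0.264, 0.001]
contact_force: [-1.9, 1.0, 4.8]
opening: 0.0336
grip_force: 25.8
```

Request:
apply_moves(rows=[0,0,0,0,0,0,0,0,0,0,0,0,0,0,0,0,0,0,0,0,0,0,0,0,0,0,0,0,0,0,0,0,0,0,0,0], grip=0.7)

```text
t: 7.05
tool_pos: [0.5893, -0.2627, 0.074]
tool_rot: [-3.13, -0.264, 0.0]
contact_force: [-0.3, 0.4, 0.1]
opening: 0.0603
grip_force: 0.0
```

```bash
cat >> h.py <<'E'
a=np.radians(9.6);SX=np.array([-np.sin(a),np.cos(a)]);SY=np.array([-np.cos(a),-np.sin(a)])
OR=np.array([.5685,-.0178])+.06*SX
def Rpush(t):
    t=np.radians(t);y=-np.r_[SY,0];z=np.r_[-np.sin(t)*SX,-np.cos(t)];return np.c_[np.cross(y,z),y,z]
def tip(sx,sy,z,R,ext=.0726): return np.r_[OR+sx*SX+sy*SY,z]-ext*R[:,2]
E
python3 - <<'E'
from h import *
R=Rpush(25);print(OR)
mv((tip(.19,0,.24,R),R),(tip(.16,0,.24,R),Rpush(0)))
E
```

```text
[0.55849388 0.04135976]
t 7.05 pos [ 0.5893 -0.2627  0.074 ] F [-0.3  0.4  0.1] q [-0.53  0.33  1.7  -0.    1.1   0.87]
[0.0343, -0.8761, -0.3863, -0.2179, -0.2179, -0.9823]
[0.0343, -0.8261, -0.3863, -0.0001, 0.0, -0.9996]
```

Request:
apply_moves(rows=[0,0,-0.05,0,0,0,0,0,-0.13,0,0,0,0,0,-0.21,0,0,0,0,0,-0.29,0,0,0,0,0,-0.36,0,0,0,0,0,-0.4,0,0,0,0,0,-0.4,0,0,0], grip=1)

```text
t: 7.75
tool_pos: [0.5909, -0.2636, 0.3205]
tool_rot: [3.125, 0.263, 0.013]
contact_force: [0.0, 0.2, -0.2]
opening: 0.0854
grip_force: 0.0
```

```bash
python3 - <<'E'
from h import *
R=Rpush(25)
mv((tip(.19,0,.24,R),R),(tip(.16,0,.24,R),Rpush(0)))
t,_=ctrl.get_image('side');cv2.imwrite('pics/s3.png',cv2.resize(t[100:260,150:420],(810,480)))
E
```

```text
t 7.75 pos [ 0.5909 -0.2636  0.3205] F [ 0.   0.2 -0.2] q [-0.53  0.09  1.55  0.    1.5   0.87]
[0.0319, -0.8781, 0.019, -0.2107, -0.2185, -0.9839]
[0.0318, -0.8281, 0.0193, 0.0072, -0.0006, -0.9996]
```

Request:
apply_moves(rows=[0.032,-0.878,0.01,-0.215,-0.218,-0.983,0.032,-0.878,0.01,-0.215,-0.218,-0.983,0.032,-0.878,0.01,-0.215,-0.218,-0.983,0.032,-0.878,0.01,-0.215,-0.218,-0.983,0.032,-0.878,0.01,-0.215,-0.218,-0.983,0.032,-0.878,0.01,-0.215,-0.218,-0.983,0.032,-0.878,0.01,-0.215,-0.218,-0.983,0.032,-0.878,0.01,-0.215,-0.218,-0.983,0.032,-0.878,0.01,-0.215,-0.218,-0.983,0.032,-0.878,0.01,-0.215,-0.218,-0.983,0.032,-0.878,0.01,-0.215,-0.218,-0.983,0.032,-0.878,0.01,-0.215,-0.218,-0.983,0.032,-0.878,0.01,-0.215,-0.218,-0.983,0.032,-0.878,0.01,-0.215,-0.218,-0.983,0.032,-0.878,0.01,-0.215,-0.218,-0.983,0.032,-0.878,0.01,-0.215,-0.218,-0.983,0.032,-0.878,0.01,-0.215,-0.218,-0.983])

```text
t: 9.5
tool_pos: [0.5204, 0.259, 0.3083]
tool_rot: [1.799, 2.126, -0.399]
contact_force: [0.5, 0.3, -0.2]
opening: 0.0854
grip_force: 0.0
```

```bash
python3 - <<'E'
from h import *
import pickle
R=Rpush(25)
o=ctrl.get_obs();print(o['tool_rot'])
mv((tip(.15,0,.078,R),R),(tip(.19,0,.24,R),R))
w,d=ctrl.get_image('wrist');t,_=ctrl.get_image('top');pickle.dump(o,open('w3.pkl','wb'))
cv2.imwrite('pics/w3.png',np.hstack([cv2.resize(w,(400,300)),cv2.resize(t[120:270,215:415],(400,300))]))
E
```

```text
[ 1.79856765  2.12644453 -0.39902934]
t 9.5 pos [0.5204 0.259  0.3083] F [ 0.5  0.3 -0.2] q [ 0.48  0.03  1.66 -0.41  1.59  0.33]
[0.0542, 0.0029, 0.2769, -0.0019, -0.0018, -0.0001]
[0.0013, 0.0021, 0.0039, -0.0019, -0.0018, -0.0001]
```

View pics/w3.png

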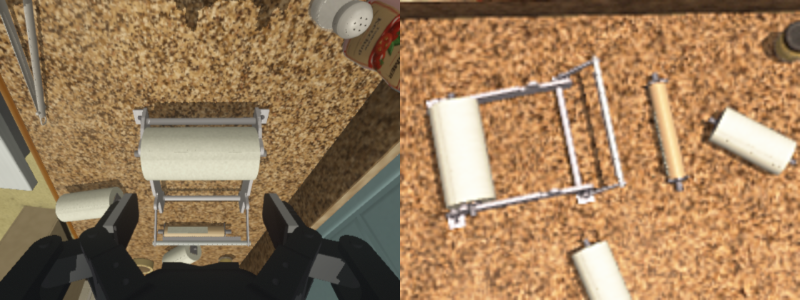

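The core lies on the worktop at right-panel (665,130), clear of the stand. In the left panel the roll's pins, (139,153) and (263,152), are level, so the tool is square and centred behind it. Descending.

Request:
apply_moves(rows=[0.01,0.003,0.05,-0.002,-0.002,0,0.025,0.003,0.12,-0.002,-0.002,0,0.04,0.003,0.19,-0.002,-0.002,0,0.05,0.003,0.25,-0.002,-0.002,0,0.054,0.003,0.277,-0.002,-0.002,0,0.054,0.003,0.277,-0.002,-0.002,0,0.054,0.003,0.277,-0.002,-0.002,0])

```text
t: 10.3
tool_pos: [0.5291, 0.2207, 0.1453]
tool_rot: [1.793, 2.124, -0.395]
contact_force: [-0.4, 0.4, 0.3]
opening: 0.0853
grip_force: 0.0
```

```bash
python3 - <<'E'
from h import *
R=Rpush(25)
mv((tip(.125,0,.078,R),R),(tip(.115,0,.078,R),R),(tip(.085,0,.078,R),R),(tip(-.015,0,.078,R),R))
E
```

```text
t 10.3 pos [0.5291 0.2207 0.1453] F [-0.4  0.4  0.3] q [ 0.41  0.16  1.81 -0.44  1.31  0.39]
[-0.0382, -0.0017, 0.0206, 0.0017, 0.0001, 0.0002]
[-0.0533, -0.0017, 0.0276, 0.0017, 0.0001, 0.0002]
[-0.0986, -0.0017, 0.0488, 0.0017, 0.0001, 0.0002]
[-0.2497, -0.002, 0.1192, 0.0017, 0.0001, 0.0002]
```

Request:
apply_moves(rows=[-0.02,-0.002,0.011,0.002,0,0,-0.038,-0.002,0.0206,0.002,0,0,-0.0425,-0.002,0.0227,0.002,0,0,-0.047,-0.002,0.0248,0.002,0,0,-0.0515,-0.002,0.0269,0.002,0,0,-0.056,-0.002,0.029,0.002,0,0,-0.0605,-0.002,0.0311,0.002,0,0,-0.065,-0.002,0.0332,0.002,0,0,-0.0695,-0.002,0.0353,0.002,0,0,-0.074,-0.002,0.0374,0.002,0,0,-0.0785,-0.002,0.0395,0.002,0,0,-0.083,-0.002,0.0416,0.002,0,0])

```text
t: 11.5
tool_pos: [0.5374, 0.1693, 0.1462]
tool_rot: [1.799, 2.128, -0.389]
contact_force: [-10.5, 20.2, 20.3]
opening: 0.0853
grip_force: 14.6
```

```bash
cat >> h.py <<'E'
def rollpins():
    "stand coords of roll's paper ends in top view via white mask"
E
python3 - <<'E'
from h import *
R=Rpush(25)
o=ctrl.get_obs();R0=Ro.from_rotvec(o['tool_rot']).as_matrix();tp=o['tool_pos']+R0[:,2]*.0726;print('tip stand',(tp[:2]-OR)@SX,(tp[:2]-OR)@SY,tp[2])
mv((tip(-.015,0,.082,R),R))
w,_=ctrl.get_image('wrist');t,_=ctrl.get_image('top');s,_=ctrl.get_image('side')
cv2.imwrite('pics/w4.png',np.vstack([np.hstack([cv2.resize(w,(400,300)),cv2.resize(t[120:270,215:415],(400,300))]),cv2.resize(s[160:280,170:350],(450,300)).repeat(1,0) if 0 else cv2.copyMakeBorder(cv2.resize(s[160:280,170:350],(450,300)),0,0,0,350,0)]))
E
```

```text
tip stand 0.09949218219361688 -0.0007517126773850023 0.0801890620098112
t 11.5 pos [0.5374 0.1693 0.1462] F [-10.5  20.2  20.3] q [ 0.32  0.12  1.85 -0.45  1.27  0.31]
[-0.1739, -0.001, 0.0766, 0.0014, -0.0048, -0.0007]
```

View pics/w4.png

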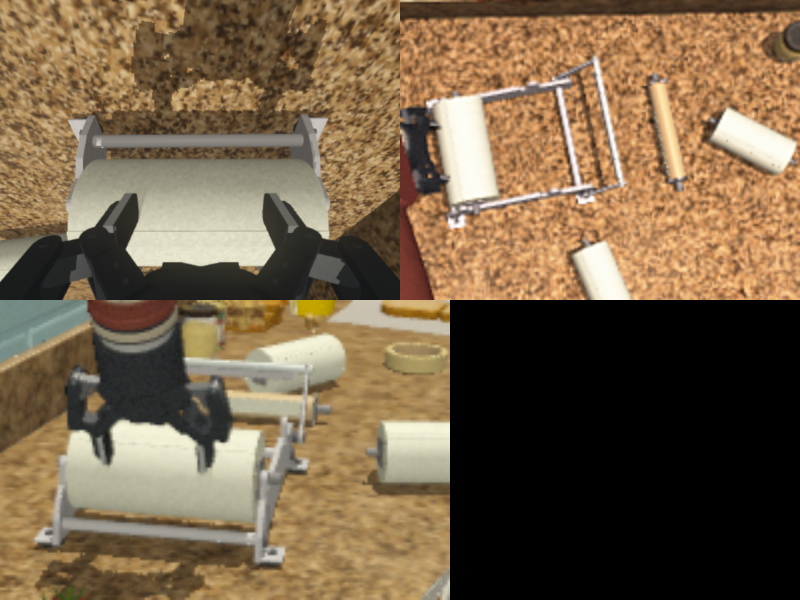

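The tips are touching high on the roll, so I'll back off, go down to axis height and push again.

Request:
apply_moves(rows=[0.012,0,-0.005,0,0,0,0.0227,0,-0.0106,0,0,0,0.032,0,0.01,0,0,0,0.042,0,0.03,0,0,0,0.042,0,0.03,0,0,0,0.0375,0,0.0321,0,0,0,0.033,0,0.0342,0,0,0,0.03,0,0.0356,0,0,0,0.027,0,0.037,0,0,0,0.024,0,0.0384,0,0,0,0.021,0,0.0398,0,0,0,0.018,0,0.0412,0,0,0])

```text
t: 12.85
tool_pos: [0.5358, 0.1648, 0.114]
tool_rot: [1.797, 2.127, -0.402]
contact_force: [-1.7, 5.4, 0.7]
opening: 0.0854
grip_force: 3.0
```

```bash
cat >> h.py <<'E'
def st(ext=.0726):
    o=ctrl.get_obs();R0=Ro.from_rotvec(o['tool_rot']).as_matrix();tp=o['tool_pos']+R0[:,2]*ext
    F=o['contact_force'];print('t',o['t'],'tip stand',np.round([(tp[:2]-OR)@SX,(tp[:2]-OR)@SY,tp[2]],4),'Fstand',np.round([F[:2]@SX,F[:2]@SY,F[2]],1),'tau',np.round(o['wrist_torque'],2))
def roll(save=None):
    t,_=ctrl.get_image('top');h=cv2.cvtColor(t,cv2.COLOR_BGR2HSV)
    m=((h[...,1]<70)&(h[...,2]>150)).astype(np.uint8);m[:,:222]=0;m[:,300:]=0;m[:165]=0;m[226:]=0
    m=cv2.morphologyEx(m,cv2.MORPH_OPEN,np.ones((7,7)))
    # front (right) edge of the paper, per row
    pts=[(np.nonzero(m[r])[0].max()+.5,r) for r in range(420) if m[r].any()]
    pts=np.array(pts,float)[4:-4]
    p=cast('top',pts,.09)[:,:2]-OR;x=p@SX;y=p@SY;f=np.polyfit(y,x,1)
    print('front edge x at y=0',f[1].round(4),'skew deg',np.degrees(f[0]).round(2),'res',np.std(x-np.polyval(f,y)).round(4),len(pts))
    if save: cv2.imwrite(save,cv2.resize(t[120:270,215:415],(800,600)))
E
python3 - <<'E'
from h import *
st();roll()
E
```

```text
t 12.85 tip stand [0.0949 0.0021 0.0482] Fstand [5.6 0.8 0.7] tau [ 0.94  0.19 -0.07]
front edge x at y=0 0.0023 skew deg 0.28 res 0.0011 45
```

Smooth now: 5.6 N on the tool, skew about 0. Pushing on along the rails.

Request:
apply_moves(rows=[-0.006,0,0.0025,0,0,0,-0.012,0,0.005,0,0,0,-0.018,0,0.0075,0,0,0,-0.0245,0,0.01,0,0,0,-0.0305,0,0.0125,0,0,0,-0.037,0,0.015,0,0,0,-0.043,0,0.0175,0,0,0,-0.049,0,0.02,0,0,0,-0.0555,0,0.023,0,0,0,-0.0615,0,0.0255,0,0,0,-0.0675,0,0.028,0,0,0,-0.074,0,0.0305,0,0,0,-0.08,0,0.033,0,0,0,-0.086,0,0.0355,0,0,0,-0.092,0,0.038,0,0,0,-0.0985,0,0.041,0,0,0,-0.1045,0,0.0435,0,0,0,-0.111,0,0.046,0,0,0,-0.117,0,0.0485,0,0,0,-0.123,0,0.051,0,0,0])

```text
t: 14.9
tool_pos: [0.549, 0.086, 0.1174]
tool_rot: [1.797, 2.127, -0.402]
contact_force: [-1.4, 5.6, -0.2]
opening: 0.0856
grip_force: 3.1
```

```bash
python3 - <<'E'
from h import *
st();roll('pics/t5.png')
R=Rpush(25);mv((tip(-.02,0,.053,R),R))
E
```

```text
t 14.9 tip stand [0.015  0.0022 0.0516] Fstand [ 5.8  0.5 -0.2] tau [ 1.02  0.18 -0.03]
front edge x at y=0 -0.0769 skew deg 0.62 res 0.0012 43
t 14.95 pos [0.5491 0.0853 0.1176] F [-0.2  2.7 -0. ] q [ 0.18  0.12  1.91 -0.48  1.17  0.21]
[-0.0526, 0.0032, 0.0222, -0.0029, -0.0002, 0.0009]
```

Request:
apply_moves(rows=[-0.004,0,0.002,0,0,0,-0.008,0,0.0035,0,0,0,-0.012,0,0.005,0,0,0,-0.016,0,0.0065,0,0,0,-0.02,0,0.0085,0,0,0,-0.024,0,0.01,0,0,0,-0.028,0,0.0115,0,0,0,-0.032,0,0.0135,0,0,0,-0.036,0,0.015,0,0,0,-0.04,0,0.017,0,0,0,-0.043,0,0.018,0,0,0])

```text
t: 16.05
tool_pos: [0.5543, 0.0575, 0.1195]
tool_rot: [1.795, 2.125, -0.403]
contact_force: [-0.0, -0.4, 0.2]
opening: 0.0849
grip_force: 0.0
```

```bash
python3 - <<'E'
from h import *
st();roll('pics/t6.png')
E
```

```text
t 16.05 tip stand [-0.0142  0.0017  0.0537] Fstand [-0.4  0.1  0.2] tau [ 0.16 -0.03  0.02]
front edge x at y=0 -0.1045 skew deg 0.28 res 0.0012 42
```

Contact force fell to zero, so the roll has probably dropped. I'll back off and check the height.

Request:
apply_moves(rows=[0.02,0,-0.0095,0,0,0,0.06,0,-0.028,0,0,0,0.1,0,-0.047,0,0,0,0.1,0,-0.1,0,0,0,0.06,0,-0.19,0,0,0,0.03,0,-0.25,0,0,0,0,0,-0.32,0,0,0,0,0,-0.35,0,0,0,0,0,-0.35,0,0,0])

```text
t: 17.0
tool_pos: [0.5412, 0.1475, 0.3147]
tool_rot: [1.793, 2.123, -0.391]
contact_force: [-0.0, 0.5, -0.2]
opening: 0.0853
grip_force: 0.0
```

```bash
python3 - <<'E'
from h import *
st()
t,d=ctrl.get_image('top');P=cloud('top',d);q=P[120:270,215:340].reshape(-1,3);sx=(q[:,:2]-OR)@SX;sy=(q[:,:2]-OR)@SY
for lo,hi in[(-.085,-.03),(-.03,.03),(.03,.07)]:
  for y in(-.07,0,.07):
    k=(sx>lo)&(sx<hi)&(abs(sy-y)<.02)&(q[:,2]<.15);
    k2=k&(q[:,2]>.085)
    print(lo,y,k.sum(), q[k,2].max() if k.any() else None,np.percentile(q[k2,2],95).round(4) if k2.sum()>3 else None, sx[k2].mean().round(4) if k2.any() else None)
w,_=ctrl.get_image('wrist');s,_=ctrl.get_image('side')
cv2.imwrite('pics/w7.png',np.vstack([np.hstack([cv2.resize(w,(400,300)),cv2.resize(t[120:270,215:415],(400,300))]),cv2.copyMakeBorder(cv2.resize(s[160:280,170:350],(450,300)),0,0,0,350,0)]))
E
```

```text
t 17.0 tip stand [ 0.0768 -0.001   0.2489] Fstand [ 0.5 -0.  -0.2] tau [ 0.2   0.04 -0.02]
-0.085 -0.07 158 0.11413380943610663 0.1101 -0.0571
-0.085 0 177 0.1112650101483879 0.1091 -0.0572
-0.085 0.07 182 0.1135165752046505 0.1108 -0.0572
-0.03 -0.07 175 0.09423005537294898 0.0942 -0.0274
-0.03 0 186 0.09887999705206987 0.0963 -0.0266
-0.03 0.07 184 0.09805947177291056 0.0977 -0.0266
0.03 -0.07 111 0.008958508427060698 None None
0.03 0 115 0.010044691220678335 None None
0.03 0.07 116 0.010118209353157688 None None
```

View pics/w7.png

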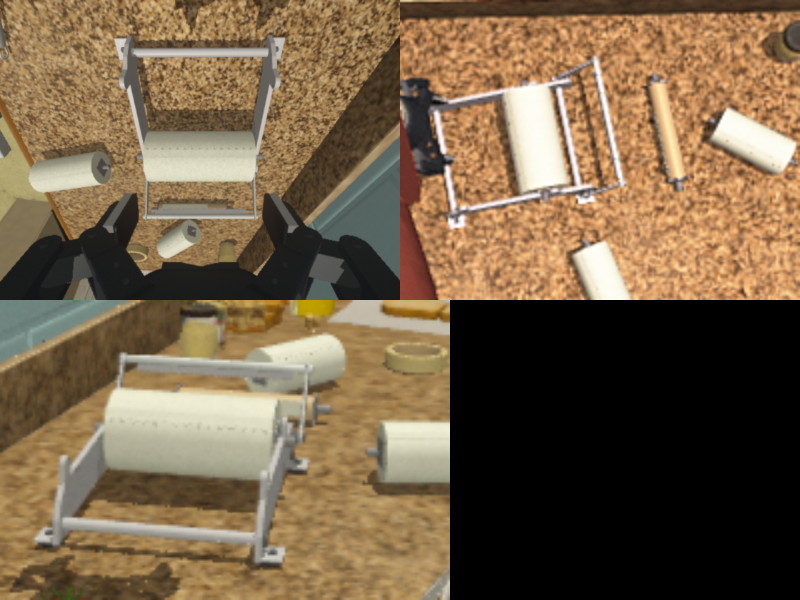

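```bash
python3 - <<'E'
from h import *
for f,lo,hi in[('top0.npy',.045,.1)]:
  P=cloud('top',np.load(f));q=P[120:270,215:340].reshape(-1,3);sx=(q[:,:2]-OR)@SX;sy=(q[:,:2]-OR)@SY
  for y in(-.07,0,.07):
    k=(sx>lo)&(sx<hi)&(abs(sy-y)<.02)&(q[:,2]<.15)&(q[:,2]>.085);print(y,np.percentile(q[k,2],95),np.median(q[k,2]))
P=cloud('top',ctrl.get_image('top')[1]);q=P[120:270,215:340].reshape(-1,3);sx=(q[:,:2]-OR)@SX;sy=(q[:,:2]-OR)@SY
for y in(-.07,0,.07):
    k=(sx>-.085)&(sx<-.03)&(abs(sy-y)<.02)&(q[:,2]<.15)&(q[:,2]>.085);print(y,np.percentile(q[k,2],95),np.median(q[k,2]))
    k=abs(sy-y)<.02;k&=(q[:,2]>.07)&(q[:,2]<.13)&(sx>-.12)&(sx<0)
    A=np.c_[2*sx[k],2*q[k,2],np.ones(k.sum())];c=np.linalg.lstsq(A,sx[k]**2+q[k,2]**2,rcond=None)[0];print('circle',c[:2],np.sqrt(c[2]+c[0]**2+c[1]**2))
E
```

```text
-0.07 0.11787003260472442 0.11026782752226064
0 0.11645250342643573 0.10966191107976485
0.07 0.11723520198025719 0.11012732597570062
-0.07 0.10906552362111957 0.10339844764131209
circle [-0.06151886  0.06575487] 0.04136430004870802
0 0.11038028718905565 0.10315268836887355
circle [-0.06149613  0.06634041] 0.04085491085611515
0.07 0.10982307374839383 0.1028538394875499
circle [-0.06198122  0.06533859] 0.041623202427388345
```

Both ends dropped 7 mm (top 0.117 to 0.110), axis at x ≈ -0.061: the roll is settled in both cradles. Next, the tear bar, pushed from in front with closed fingers.

```bash
python3 - <<'E'
from h import *
R=Rpush(0)
mv((tip(-.25,0,.235,R),R),(tip(-.25,0,.085,R),R))
E
```

```text
t 17.2 pos [0.5392 0.1458 0.3072] F [-0.2 -1.2 -0.7] q [ 0.29 -0.06  1.75 -0.43  1.52  0.16]
[-0.5381, 0.0026, 0.2507, -0.0046, 0.2783, 0.0012]
[-0.4323, 0.0044, 0.4772, -0.0046, 0.2783, 0.0012]
```

Request:
apply_moves(rows=[-0.538,0.003,0.25,-0.005,0.278,0.001,-0.538,0.003,0.25,-0.005,0.278,0.001,-0.538,0.003,0.25,-0.005,0.278,0.001,-0.538,0.003,0.25,-0.005,0.278,0.001,-0.538,0.003,0.25,-0.005,0.278,0.001,-0.538,0.003,0.25,-0.005,0.278,0.001,-0.538,0.003,0.25,-0.005,0.278,0.001,-0.538,0.003,0.25,-0.005,0.278,0.001,-0.538,0.003,0.25,-0.005,0.278,0.001,-0.538,0.003,0.25,-0.005,0.278,0.001,-0.538,0.003,0.25,-0.005,0.278,0.001], grip=0)

```text
t: 18.3
tool_pos: [0.6011, -0.2032, 0.3099]
tool_rot: [2.024, 2.4, 0.006]
contact_force: [1.3, 1.2, 0.9]
opening: -0.0001
grip_force: 0.0
```

```bash
python3 - <<'E'
from h import *
R=Rpush(0);st()
mv((tip(-.25,0,.08,R),R),(tip(-.1,0,.08,R),R))
E
```

```text
t 18.3 tip stand [-0.2482 -0.0015  0.2373] Fstand [ 1.  -1.4  0.9] tau [ 0.02  0.01 -0.04]
t 18.3 pos [ 0.6011 -0.2032  0.3099] F [1.3 1.2 0.9] q [-0.44  0.07  1.58  0.    1.48 -0.61]
[-0.0032, -0.0031, 0.2622, 0.0025, -0.0006, 0.0012]
[0.2468, -0.0026, 0.2624, 0.0025, -0.0006, 0.0012]
```

Request:
apply_moves(rows=[-0.003,-0.003,0.08,0.002,0,0,-0.003,-0.003,0.16,0.002,0,0,-0.003,-0.003,0.22,0.002,0,0,-0.003,-0.003,0.252,0.002,0,0,0.02,-0.003,0.254,0.002,0,0,0.04,-0.003,0.254,0.002,0,0,0.055,-0.003,0.254,0.002,0,0,0.063,-0.003,0.254,0.002,0,0,0.07,-0.003,0.254,0.002,0,0,0.078,-0.003,0.254,0.002,0,0,0.086,-0.003,0.254,0.002,0,0,0.094,-0.003,0.254,0.002,0,0,0.102,-0.003,0.254,0.002,0,0,0.11,-0.003,0.254,0.002,0,0])

```text
t: 19.7
tool_pos: [0.589, -0.1394, 0.1579]
tool_rot: [2.027, 2.399, 0.002]
contact_force: [0.1, -0.9, 1.0]
opening: 0.0003
grip_force: 0.7
```

```bash
python3 - <<'E'
from h import *
st();s,_=ctrl.get_image('side');t,_=ctrl.get_image('top')
cv2.imwrite('pics/s8.png',np.hstack([cv2.resize(s[150:270,190:340],(400,320)),cv2.resize(t[120:270,215:415],(400,320))]))
E
```

```text
t 19.7 tip stand [-0.1832 -0.      0.0853] Fstand [-0.9  0.1  1. ] tau [-0.23 -0.04 -0.  ]
```

View pics/s8.png

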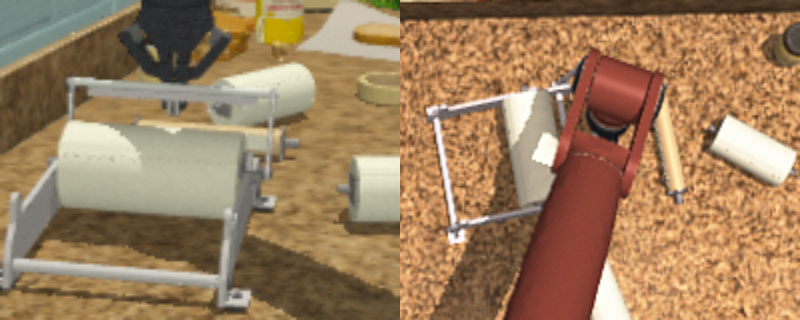

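The bar (left panel 175,92) rides ahead of the closed fingers at under 2 N. Continuing past upright.

Request:
apply_moves(rows=[0.008,0,-0.001,0,0,0,0.016,0,-0.002,0,0,0,0.024,0,-0.003,0,0,0,0.032,0,-0.004,0,0,0,0.04,0,-0.005,0,0,0,0.048,0,-0.007,0,0,0,0.056,0,-0.009,0,0,0,0.064,0,-0.01,0,0,0,0.072,0,-0.01,0,0,0,0.08,0,-0.01,0,0,0,0.088,0,-0.01,0,0,0,0.095,0,-0.01,0,0,0,0.1,0,-0.01,0,0,0,0.1,0,-0.01,0,0,0])

```text
t: 21.2
tool_pos: [0.5791, -0.0803, 0.1642]
tool_rot: [2.026, 2.399, 0.002]
contact_force: [-0.2, 0.3, 0.2]
opening: -0.0001
grip_force: 0.0
```

Request:
apply_moves(rows=[-0.03,0,-0.01,0,0,0,-0.08,0,-0.01,0,0,0,-0.14,0,-0.01,0,0,0,-0.16,0,-0.05,0,0,0,-0.16,0,-0.12,0,0,0,-0.16,0,-0.2,0,0,0,-0.2,0,-0.27,0,0,0,-0.27,0,-0.3,0,0,0,-0.34,0,-0.3,0,0,0,-0.41,0,-0.3,0,0,0,-0.48,0,-0.3,0,0,0,-0.54,0,-0.3,0,0,0,-0.58,0,-0.3,0,0,0,-0.6,0,-0.3,0,0,0,-0.6,0,-0.3,0,0,0,-0.6,0,-0.3,0,0,0])

```text
t: 22.8
tool_pos: [0.6389, -0.4355, 0.3444]
tool_rot: [2.027, 2.399, 0.003]
contact_force: [-0.4, 0.9, -0.4]
opening: -0.0
grip_force: 0.0
```

```bash
python3 - <<'E'
from h import *
st();s,_=ctrl.get_image('side');t,d=ctrl.get_image('top')
P=cloud('top',d);q=P[120:270,215:345].reshape(-1,3);sx=(q[:,:2]-OR)@SX;sy=(q[:,:2]-OR)@SY
for y in(-.07,0,.07):
    k=(sx>-.055)&(sx<-.03)&(abs(sy-y)<.02)&(q[:,2]<.15)&(q[:,2]>.07);print(y,np.median(q[k,2]))
    k=(sx>-.1)&(sx<-.06)&(abs(sy-y)<.02)&(q[:,2]<.15)&(q[:,2]>.07);i=np.argsort(-q[k,2])[:6];print(' bar?',q[k,2][i].mean(),sx[k][i].mean())
cv2.imwrite('pics/f9.png',np.hstack([cv2.resize(s[150:350,100:350],(400,320)),cv2.resize(t[120:270,215:415],(400,320))]))
E
```

```text
t 22.8 tip stand [-4.835e-01  1.000e-04  2.718e-01] Fstand [ 0.9  0.3 -0.4] tau [ 0.    0.04 -0.03]
-0.07 0.10207560521374548
 bar? 0.11647381480851908 -0.08193300675272129
0 0.10030592328210147
 bar? 0.11640497450936514 -0.08105482907620855
0.07 0.10093706648177295
 bar? 0.11487709622068037 -0.08264008852852398
```

View pics/f9.png

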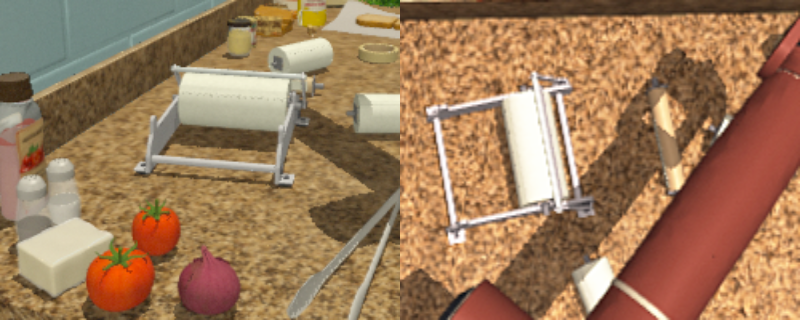

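The bar rests on the roll (right panel 545,140) at x -82, z about 111 at its top, which matches closed. The roll is seated, the core lies clear, and the bystanders are untouched.

```bash
python3 -c "
from station import ctrl
print(ctrl.finish_job())"
```

```text
the job is handed in; nothing more can be done
None
```

I've handed the job in at about 23 s of the 67 s allowed: the empty core lies on the worktop clear of the dispenser, the full roll is down in both front cradles, the tear bar rests on the paper, and the bystanders I could see look unmoved.

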